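Load a tea tin through the swing gate of a refill lane

TASK

Load the tea tin into the refill lane on the coffee counter: push it, lying flat on the counter, in at the flared mouth and through the swing gate, and press it home against the stop plate inside with light but definite pressure, without ramming it. Then withdraw so that the gate swings fully shut behind the tin, which stays touching the stop plate. Leave the mugs, the soap bottle and the caddy alone.

Things in the scene. Friction and masses are not known exactly. Their poses are not given: they have to be found in the camera images.
- tin: closed rectangular steel tea tin with a plain lid, 80 mm long (its x) by 50 mm wide (its y) by 42 mm high, 150 to 310 g, standing flat on the counter in front of the lane's mouth. Origin: centre of its underside. Both ends are alike.
- loader: refill lane: low fixed white metal channel; the counter is its floor. Origin: on the counter in the gate plane, middle of the entry channel. x: loading direction (roughly to the robot's right), y: hinge side. Walls 4 mm thick, 30 mm high. Behind the gate, to the end block at x 219 mm, the -y wall's inner face is at y -27 mm, the +y wall is set back to y 39 mm so the open gate can lie along it.
- mouth (a point): middle of the start of the entry channel, on the counter, at lane x -45 mm; same axes as the lane. From here to the gate the channel is 54 mm wide (y -27 to +27 mm); ahead of it the walls flare outwards at 30 degrees to 94 mm wide at lane x about -80 mm.
- gate_hinge (a point): foot of the gate's upright hinge post (top 46 mm over the counter), at lane x 2, y 35 mm. The gate is an upright aluminium plate 4 mm thick, 3 to 39 mm over the counter; shut it spans the channel to lane y -26 mm. It opens only inwards (towards lane +x); its free end needs the lane clear from x 0 to 66 mm to swing shut.
- gate (a joint): angle of the swing gate in rad: 0 shut, 1.5 fully open along the side. A light spring (0.017 to 0.036 N m, 0.3 to 0.6 N at the free end) swings it shut when nothing is in its way. Opening it with the tin takes some 3 to 10 N at first; then it rubs along the tin's side and rests on a finger left in the lane until these are clear.
- stop: end bracket of the lane, with an upright stop plate (52 mm wide, 34 high) on a rod, facing the gate. Origin: on the counter at lane x 224 mm. The plate's depth varies and is not measured: its face is at lane x 155 to 185 mm: find it by feel. It is sprung: yields 1 mm per 2.5 N for 6 mm, then is hard. Press it with some 4 to 8 N; over 20 N is ramming. Before it, friction takes 0.5 to 2 N.
- mug_a: white mug, 80 mm across, 95 mm high, bystander. Origin: centre of its underside.
- mug_b: second white mug, the same, bystander. Origin: centre of its underside.
- soap: yellow dish-soap bottle, 60 mm across, 190 mm high, bystander. Origin: centre of its underside.
- caddy: open black plastic caddy, 100 x 140 x 55 mm high, bystander. Origin: centre of its underside.
There are look-alikes about, which are no part of the job. Several things have the shape of the tin; the one meant has the colours described above.

How it is judged:
On the way, in this order (a step that is already met when the one before it is completed fails the run):
1. the tin lies flat in the entry channel, its nose just before the gate (x of tin in the frame of loader between -0.085 and -0.04 m and y of tin in the frame of loader between -0.012 and 0.012 m and height (world z) of tin below 0.006 m), for 0.05 s.
2. the tin, flat on the counter in the lane, is holding the gate open (over 1.1 rad) with its nose past the gate and its tail still short of the gate's swing (value of joint gate above 1.1 rad and x of tin in the frame of loader between 0 and 0.1 m and height (world z) of tin below 0.006 m and angle between tin's own z axis and vertical below 0.15 rad), for 0.05 s.
3. the tin is pressed against the stop plate with more than 2 N for 0.2 s (contact force between tin and stop above 2 N and height (world z) of tin below 0.006 m), for 0.2 s.
At the end, for the whole second after the job is handed in: The tin stands flat in the lane behind the gate, still touching the stop plate (over 0.05 N; its centre 110 to 150 mm past the gate plane, in line with the lane within 0.25 rad), at rest and let go, and the gate has swung shut behind it (within 0.1 rad) (value of joint gate below 0.1 rad and x of tin in the frame of loader between 0.11 and 0.15 m and y of tin in the frame of loader between -0.02 and 0.03 m and angle between the x axis of tin and the x axis of loader, either way round below 0.25 rad and angle between tin's own z axis and vertical below 0.08 rad and height (world z) of tin below 0.004 m and linear speed of tin below 0.01 m/s and velocity of joint gate between -0.1 and 0.1 rad/s and contact force between tin and stop above 0.05 N).
It fails at once if the stop plate is rammed (over 20 N) (contact force between tin and stop above 20 N).
It fails at once if a bystander is moved by more than 20 mm (distance of any of mug_a, mug_b, soap, caddy from where it was at the start of the episode above 0.02 m).
It also fails if it takes over 64 s, if anything falls off the work surface, if the arm or the gripper's body presses on something with over 40 N, if the wrist force passes 120 N, or if a joint passes its speed limit or range.

ROBOT

A 7-joint arm with a two-finger parallel gripper is mounted at the origin on the work surface. World frame = base frame: x ahead of the robot, y to its left, z up, the work surface at z = 0. Lengths are in m, angles in rad, forces in N, time in s.
With the tool pointing down it reaches from about 0.4 to 0.9 m from the base axis. Payload 5.5 kg.
Tool frame: the origin (TCP) lies at the very end of the fingers, on their centre line; the grasp point (between the pads) lies 19 mm behind it; z points along the fingers, y is the line along which they close (so a half turn about z gives the same grasp; the last joint's range is limited). The gripper opens to 92 mm and grips with 3 to 60 N. Pads are 19 mm wide; open, the fingers measure 130 mm over their backs; the gripper's body (75 mm by 190 mm) begins 47 mm behind the grasp point.
Start: joints at [-0.841, 0.501, -0.427, 1.55, 0.221, 1.138, -0.21], TCP at [0.292, 0.58, 0.227] pointing down, gripper open.
Joint ranges: [-2.88, 2.88], [-0.31, 2.03], [-1.54, 1.56], [0.2, 2.42], [-1.41, 4.55], [0.19, 2.02], [-2.57, 2.57]. Speed limits (rad/s): [2.57, 2.57, 3.14, 3.14, 3.14, 3.14, 3.14].

INTERFACE

Orientations are given as a unit quaternion [w, x, y, z].
In Python, from plant import state, camera, hand_in, search_frame, regions_of, place_of gives the robot as it stands. The module is installed in compiled form; this text tells all that it offers.
- The arm moves only by the tool apply_moves, never from a script. Its argument "moves" is a list of rows, each a list of 3 entries, a list of its own where there are three numbers: the shift along the tool's x, y, z in m, then the turn, a rotation vector about the tool's x, y, z in rad, then the gripper command: -1 is shut, 1 is fully open, values between are in proportion. A call has 1 to 12 rows; each row shifts and turns the commanded pose from where the row before left it, along the tool's axes as they then stand; what a row does not reach is not made up. A row lasts 1/12 s, in which the tool goes at most 41.7 mm and 7.16 degrees, less where a joint would pass 70% of its speed; a pose out of reach is approached as far as the arm can. A call with a gripper value outside its range is refused whole. The fingers move at their own pace and stop on an object; "grip_force" is the grip in N (left out, the last holds). Time passes only in rows, so rows that do not move let the fingers close. It gives the time, the measured TCP pose, the force, the opening and the grip force at its end, in the units of the state.
- state(): the state, without advancing time (a new reading comes with each control period).
- camera(name): name is "scene" or "top" or "wrist"; returns a dict with "image" (400x640x3 uint8, red, green, blue), "camera_matrix" (3x3 intrinsics, pixels), "origin" and "rotation" of the camera in the world. Camera axes: x right, y down, z forward; pixel columns grow to the right and rows downward; lengths in m; the calibration is good to about 2 mm. A picture is of the moment at which its call begins. There is no depth.
- hand_in(): hands the job in; it is judged then, once.
Trained networks look in the newest picture that a camera, given by its name, has taken for a name from the list of things; names that differ only in an ending like _2 or _b are one class to them, and where a whole thing is asked for, a point or a joint stands for the part that bears it (a point fixed in the world has none). Each returns a list of dicts, best first, with "score" (0 to 1); they miss things now and then, are a little off and sometimes report something else, mostly with a low value. They report only what shows in the picture. A call takes as long as a camera call. They do not tell look-alikes from the thing itself.
- search_frame(camera, name): "position" ([row, column] in pixels, amid what is visible of it).
- regions_of(camera, name): "region" (400x640 bool, what is visible of it) and "position" ([row, column] in pixels, amid what is visible of it).
- place_of(camera, name): "position" ([row, column] in pixels: a listed point, or the origin of a listed thing).
The state is a dict: "t": time; "joint_positions": joint angles; "dq": joint speeds; "effort": joint torques, N m; "tcp_pos": TCP position; "tcp_rot": TCP orientation; "ft_force": force on the tool from outside, world axes, zero at the start; "wrist_torque": the same for the moment, N m; "grip_width": opening from 0.0 (shut) to 1.0 (fully open); "grip_force": force on a finger pad.
Only numpy, scipy, OpenCV 4.12 (cv2) and the standard library are available. Lean on these libraries where they do the work, as an engineer would, in place of code of your own. Each camera call takes 0.05 s, during which the arm holds its last target. There are 200 camera calls.

## Working session

There is one attempt and no reset: what is moved stays moved. The work goes in short steps, Python scripts to look and compute and a tool call to move; the robot and the scene stay as the last step left them, time stands still between calls to the robot, and variables do not carry over. Pictures are saved under pics/ and viewed, at most 10 in all, crops included, and the job is handed in when it is done.

Besides the shell and the picture viewer there is one more tool, called by a JSON object that holds its "fn" and its "kwargs", one argument or row to a line. apply_moves: Moves the arm, as the interface text tells. Its arguments: {"type":"object","properties":{"moves":{"type":"array"},"grip_force":{"type":"number"}},"required":["moves"]}

```bash
mkdir -p pics; cat > h.py <<'E'
import numpy as np, cv2
from plant import *
def ray(c,rc,z=0.):
    K=np.array(c["camera_matrix"]);R=np.array(c["rotation"]);o=np.array(c["origin"])
    if R.shape!=(3,3):
        from scipy.spatial.transform import Rotation as Q
        R=Q.from_quat(np.r_[R[1:],R[0]]).as_matrix()
    d=R@np.linalg.solve(K,[rc[1],rc[0],1.])
    return o+d*(z-o[2])/d[2]
def save(c,n): cv2.imwrite('pics/'+n+'.png',c["image"][:,:,::-1])
E
python3 - <<'E'
from h import *
s=state();print({k:np.round(v,3) for k,v in s.items()})
for cam in("top","scene"):
    c=camera(cam);save(c,cam+'0')
    print(cam,np.round(c["origin"],3))
    for n,f in[("tin",place_of),("loader",place_of),("mouth",place_of),("gate_hinge",place_of),("stop",place_of),("mug_a",place_of),("soap",place_of),("caddy",place_of)]:
        for r in f(cam,n)[:4]: print(n,round(r["score"],2),np.round(r["position"]),np.round(ray(c,r["position"]),3))
E
```

```text
{'t': np.float64(0.0), 'joint_positions': array([-0.841,  0.502, -0.427,  1.551,  0.221,  1.138, -0.21 ]), 'dq': array([-0.002, -0.001, -0.   ,  0.002, -0.   , -0.   , -0.001]), 'effort': array([-0.0000e+00, -5.6661e+01, -5.8170e+00, -2.7913e+01, -6.9000e-02,
        3.1000e-02,  0.0000e+00]), 'tcp_pos': array([0.292, 0.58 , 0.226]), 'tcp_rot': array([-0.   ,  0.231,  0.973, -0.001]), 'ft_force': array([-0.148, -0.444, -0.68 ]), 'wrist_torque': array([-0.002,  0.006, -0.01 ]), 'grip_force': np.float64(0.0), 'grip_width': np.float64(0.999)}
top [0.483 0.04  0.995]
tin 0.89 [159. 257.] [0.675 0.23  0.   ]
tin 0.87 [261. 258.] [0.409 0.226 0.   ]
tin 0.75 [212. 232.] [0.537 0.295 0.   ]
tin 0.72 [257. 203.] [0.421 0.369 0.   ]
loader 0.74 [216. 330.] [0.525 0.041 0.   ]
mouth 0.72 [216. 315.] [0.525 0.08  0.   ]
gate_hinge 0.8 [202. 334.] [0.559 0.029 0.   ]
stop 0.68 [217. 421.] [ 0.518 -0.193  0.   ]
stop 0.61 [214. 314.] [0.528 0.082 0.   ]
mug_a 0.67 [168. 182.] [0.653 0.43  0.   ]
mug_a 0.65 [142. 312.] [0.72  0.084 0.   ]
soap 0.62 [243. 479.] [ 0.451 -0.336  0.   ]
caddy 0.59 [141. 399.] [ 0.718 -0.142  0.   ]
caddy 0.23 [241. 478.] [ 0.456 -0.336  0.   ]
scene [ 1.223 -0.428  0.819]
tin 0.86 [140. 385.] [0.431 0.382 0.   ]
tin 0.72 [203. 409.] [0.678 0.245 0.   ]
tin 0.63 [157. 340.] [0.414 0.217 0.   ]
tin 0.61 [167. 388.] [0.536 0.3   0.   ]
loader 0.85 [205. 309.] [0.528 0.029 0.   ]
mouth 0.73 [194. 327.] [0.521 0.091 0.   ]
gate_hinge 0.79 [208. 318.] [0.551 0.039 0.   ]
stop 0.72 [236. 236.] [ 0.51  -0.178  0.   ]
stop 0.42 [211. 318.] [0.559 0.033 0.   ]
mug_a 0.67 [241. 378.] [0.729 0.092 0.   ]
mug_a 0.61 [176. 447.] [0.662 0.407 0.   ]
soap 0.74 [245. 164.] [ 0.432 -0.33  -0.   ]
caddy 0.81 [288. 297.] [ 0.724 -0.141  0.   ]
```

```bash
python3 - <<'E'
import cv2
a=cv2.imread('pics/top0.png')[110:300,150:510]; b=cv2.imread('pics/scene0.png')[100:330,130:490]
cv2.imwrite('pics/t1.png',cv2.resize(a,None,fx=2.2,fy=2.2,interpolation=cv2.INTER_CUBIC))
cv2.imwrite('pics/s1.png',cv2.resize(b,None,fx=2.2,fy=2.2,interpolation=cv2.INTER_CUBIC))
E
```

```text
(no output)
```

View pics/t1.png

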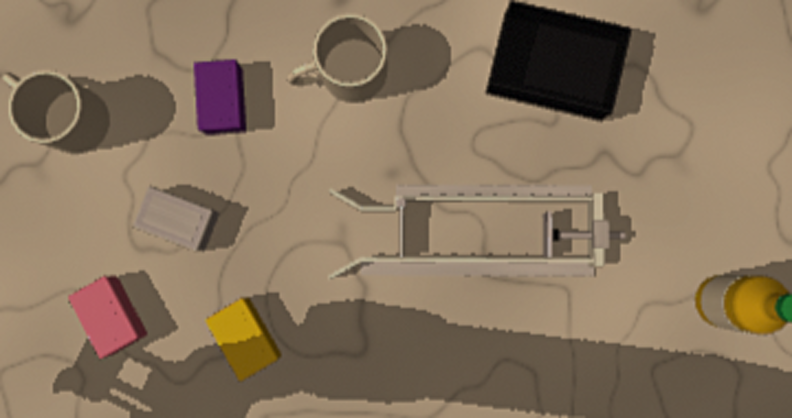

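View pics/s1.png

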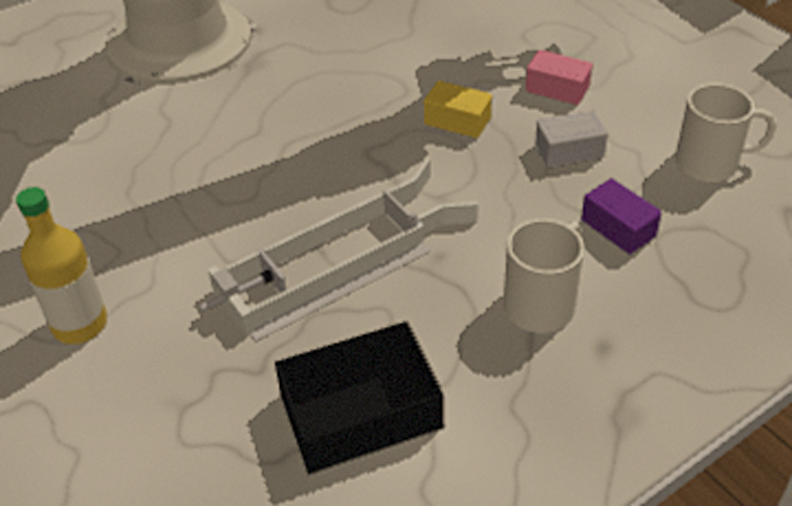

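The tin candidates in the full top image (row, col) are purple (153,249), grey steel (209,230), pink (254,198) and yellow (263,260). The grey steel one at (209,230) fits the description. The lane runs to the right from its mouth at about col 315, the gate is at col 333, and the stop plate is at about col 399. The mugs, caddy and soap are all clear of the path.

```bash
python3 - <<'E'
from h import *
c=camera("top")
for r in regions_of("top","tin"):
    p=r["position"]
    if abs(p[0]-209)<14 and abs(p[1]-230)<14:
        m=r["region"].astype(np.uint8)
        print(r["score"],p,m.sum())
        g=c["image"].astype(int); v=g.sum(2)
        ys,xs=np.nonzero(m)
        print("V pct",np.percentile(v[m>0],[5,25,50,75,95]))
        rect=cv2.minAreaRect(np.c_[xs,ys].astype(np.float32)); b=cv2.boxPoints(rect)
        w=np.array([ray(c,(q[1],q[0]),.042) for q in b]); print(np.round(w,3)); 
        print([round(float(np.linalg.norm(w[i]-w[i-1])),3) for i in range(4)], w.mean(0))
        crop=c["image"][185:235,195:265,::-1]; cv2.imwrite('pics/tin.png',cv2.resize(crop,None,fx=8,fy=8,interpolation=cv2.INTER_NEAREST))
for cam in("top","scene"):
    if cam=="scene": c=camera(cam)
    for n in("tin","mouth","loader","gate_hinge","stop"):
        for r in place_of(cam,n)[:4]:
            print(cam,n,round(r["score"],2),np.round(ray(c,r["position"]),4)[:2])
# lane wall edges (top view): brightness rows
g=cv2.cvtColor(camera("top")["image"],cv2.COLOR_RGB2GRAY)
for col in(345,360,375,390,405,415): print(col,[int(x) for x in g[190:242,col]])
E
```

```text
0.72 [209.1, 230.4] 756
V pct [156.75 398.   411.   418.   429.  ]
[[0.533 0.342 0.042]
 [0.583 0.322 0.042]
 [0.549 0.238 0.042]
 [0.499 0.258 0.042]]
[0.09, 0.055, 0.091, 0.054] [0.5408028 0.289954  0.042    ]
top tin 0.82 [0.433 0.371]
top tin 0.67 [0.5307 0.0893]
top tin 0.63 [0.6795 0.2393]
top tin 0.63 [0.4167 0.2199]
top mouth 0.75 [0.5299 0.0893]
top mouth 0.33 [ 0.5181 -0.1887]
top loader 0.69 [0.5288 0.0309]
top gate_hinge 0.9 [0.565  0.0307]
top stop 0.56 [ 0.5225 -0.1899]
scene tin 0.92 [0.674  0.2496]
scene tin 0.86 [0.4076 0.2176]
scene tin 0.67 [0.5551 0.0282]
scene tin 0.65 [0.5341 0.2947]
scene mouth 0.56 [0.5199 0.0927]
scene loader 0.96 [0.526  0.0337]
scene gate_hinge 0.66 [0.5543 0.0345]
scene gate_hinge 0.54 [0.5285 0.0819]
scene stop 0.7 [ 0.5131 -0.1738]
345 [142, 139, 136, 131, 134, 149, 147, 145, 139, 148, 165, 83, 80, 90, 90, 90, 90, 91, 108, 144, 147, 146, 146, 146, 146, 146, 146, 147, 146, 147, 147, 146, 145, 144, 144, 136, 100, 145, 170, 134, 147, 145, 144, 143, 143, 143, 143, 142, 143, 143, 143, 141]
360 [144, 144, 146, 145, 145, 146, 142, 130, 101, 144
[... 547 characters left out ...]
0, 140, 140, 140, 140, 140, 140, 140, 140, 140, 140, 139, 139, 139, 139, 138, 139, 138, 138, 138, 140, 139, 124, 89, 128, 170, 140, 149, 151, 151, 148, 146, 142, 137, 129, 120, 129, 136, 140]
405 [137, 139, 139, 140, 145, 149, 151, 150, 141, 131, 164, 108, 125, 142, 144, 131, 88, 84, 86, 86, 87, 87, 86, 87, 85, 91, 134, 132, 91, 85, 88, 87, 86, 86, 87, 88, 89, 129, 174, 161, 149, 148, 150, 150, 144, 133, 143, 144, 142, 134, 126, 134]
415 [139, 140, 140, 140, 144, 149, 149, 149, 138, 130, 161, 108, 126, 144, 143, 142, 143, 144, 144, 143, 144, 144, 145, 146, 133, 89, 128, 133, 122, 145, 146, 145, 145, 145, 147, 134, 92, 129, 175, 161, 147, 146, 148, 148, 142, 134, 146, 149, 147, 148, 148, 149]
```

View pics/tin.png

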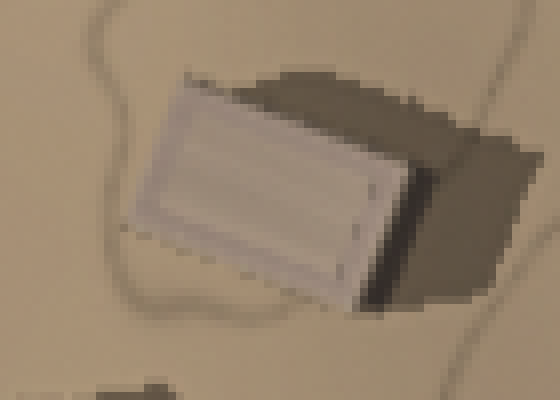

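The close crop shows a plain grey steel box with top-face corners near (row,col) (195,218), (205,246), (223.5,240) and (213,211). It has no colour, so it is the tin.

```bash
python3 - <<'E'
from h import *
c=camera("top")
k=np.array([(187,80),(410,160),(357,308),(130,222)])/8.+[195,185]-.5
w=np.array([ray(c,(q[1],q[0]),.042) for q in k])
print(np.round(w,4),w.mean(0),[round(float(np.linalg.norm(w[i]-w[i-1])),4) for i in range(4)])
for a,b in((0,1),(3,2),(0,3),(1,2)):
    d=w[b]-w[a]; print(np.degrees(np.arctan2(d[1],d[0])))
g=cv2.cvtColor(c["image"],cv2.COLOR_RGB2GRAY).astype(float)
# wall tops: sub-pixel centroid of brightness above 140
A=[];B=[]
for col in range(342,415):
    for rows,L in((range(198,202),A),(range(226,231),B)):
        r=np.array(rows); v=np.clip(g[r,col]-150,0,None)
        if v.sum()>5: L.append(ray(c,((r*v).sum()/v.sum(),col),.03)[:2])
for L in(A,B):
    L=np.array(L); p=np.polyfit(L[:,1],L[:,0],1); print("x at y=0,0.03,-.15:",np.polyval(p,[0,.03,-.15]),"slope",p[0])
# gate column: profile along a row mid-channel
for r in(210,214,218,222): print(r,[int(x) for x in g[r,325:345]],[int(x) for x in g[r,395:408]])
print(ray(c,(214,333),.039),ray(c,(214,399),.034), ray(c,(202,332),.046))
E
```

```text
[[0.5786 0.3201 0.042 ]
 [0.5527 0.2497 0.042 ]
 [0.5068 0.2659 0.042 ]
 [0.5343 0.3374 0.042 ]] [0.5431134  0.29329327 0.042     ] [0.0476, 0.075, 0.0487, 0.0766]
-110.2287262682223
-111.06537900612233
158.63655346420867
160.51782940374886
x at y=0,0.03,-.15: [0.56193468 0.56229698 0.56012318] slope 0.012076693431941447
x at y=0,0.03,-.15: [0.49181531 0.49220499 0.48986691] slope 0.01298938457889592
210 [145, 146, 145, 146, 147, 145, 125, 162, 80, 85, 90, 89, 90, 89, 90, 88, 89, 90, 86, 90] [142, 130, 88, 77, 150, 159, 92, 83, 86, 86, 86, 87, 87]
214 [147, 147, 147, 146, 147, 145, 127, 161, 78, 85, 90, 90, 90, 90, 89, 90, 89, 89, 88, 91] [141, 130, 90, 93, 153, 153, 54, 23, 33, 79, 84, 84, 83]
218 [147, 147, 146, 147, 147, 146, 128, 161, 78, 86, 90, 89, 90, 89, 90, 89, 89, 89, 87, 92] [141, 129, 90, 94, 164, 150, 47, 8, 18, 63, 91, 102, 101]
222 [148, 148, 148, 148, 147, 146, 130, 159, 77, 86, 90, 90, 89, 89, 90, 90, 89, 89, 86, 90] [141, 129, 90, 94, 163, 148, 90, 84, 85, 86, 87, 87, 85]
[0.52672033 0.03247387 0.039     ] [ 0.52513638 -0.13133336  0.034     ] [0.55607228 0.03461815 0.046     ]
```

{"fn": "apply_moves", "kwargs": {
  "moves": [
    [[0, 0, 0], [0, 0, 0.1222], 1],
    [[0, 0, 0], [0, 0, 0.1222], 1],
    [[0, 0, 0], [0, 0, 0.1222], 1],
    [[0, 0, 0], [0, 0, 0.1222], 1],
    [[0, 0, 0], [0, 0, 0.1222], 1],
    [[0, 0, 0], [0, 0, 0.1222], 1],
    [[0, 0, 0], [0, 0, 0.1222], 1],
    [[0, 0, 0], [0, 0, 0.1222], 1],
    [[0, 0, 0], [0, 0, 0.1222], 1],
    [[0, 0, 0], [0, 0, 0.1222], 1],
    [[0, 0, 0], [0, 0, 0.1222], 1],
    [[0, 0, 0], [0, 0, 0.1222], 1]
  ]
}}

```text
t: 2.65
tcp_pos: [0.2924, 0.5805, 0.2268]
tcp_rot: [-0.0, 0.825, 0.566, -0.0]
ft_force: [0.1, -0.4, -0.1]
grip_width: 1.005
grip_force: 0.0
```

{"fn": "apply_moves", "kwargs": {
  "moves": [
    [[-0.018, 0.0336, 0], [0, 0, 0], 1],
    [[-0.018, 0.0336, 0], [0, 0, 0], 1],
    [[-0.018, 0.0336, 0], [0, 0, 0], 1],
    [[-0.018, 0.0336, 0], [0, 0, 0], 1],
    [[-0.018, 0.0336, 0], [0, 0, 0], 1],
    [[-0.018, 0.0336, 0], [0, 0, 0], 1],
    [[-0.018, 0.0336, 0], [0, 0, 0], 1],
    [[-0.018, 0.0336, 0], [0, 0, 0], 1],
    [[-0.018, 0.0336, 0], [0, 0, 0], 1],
    [[-0.018, 0.0336, 0], [0, 0, 0], 1],
    [[0, 0, 0], [0, 0, 0], 1],
    [[0, 0, 0], [0, 0, 0], 1]
  ]
}}

```text
t: 3.65
tcp_pos: [0.5451, 0.2895, 0.2267]
tcp_rot: [0.001, 0.825, 0.565, -0.0]
ft_force: [-0.9, 0.8, -0.5]
grip_width: 0.996
grip_force: 0.0
```

```bash
cat >> h.py <<'E'
from scipy.spatial.transform import Rotation as Q
def tool():
    s=state();q=s["tcp_rot"];return s,np.array(s["tcp_pos"]),Q.from_quat(np.r_[q[1:],q[0]]).as_matrix()
O=np.array([.5212,.036,0.]); ux=np.array([-.0125,-1,0]); uy=np.array([1,-.0125,0]); uz=np.array([0,0,1.])
def lane(p): return np.round([(p-O)@ux,(p-O)@uy,p[2]],4)
def go(target,yaw_y):  # tool-frame shift to world target, and turn about tool z to bring tool y to yaw (deg)
    s,p,R=tool(); d=R.T@(np.array(target)-p)
    y=np.degrees(np.arctan2(R[1,1],R[0,1])); print("shift",np.round(d,4),"yaw",round(y,2),"turn z",round(np.radians(-(yaw_y-y)),4),"tcp",np.round(p,4),"lane",lane(p),"tz",np.round(R[:,2],3),"F",np.round(s["ft_force"],2),"q",np.round(s["joint_positions"],2),"t",s["t"],"w",s["grip_width"])
E
python3 - <<'E'
from h import *
go([.5431,.2933,.033],-20.6)
c=camera("wrist");save(c,"w1");print(np.round(c["origin"],3))
for r in regions_of("wrist","tin"):
    ys,xs=np.nonzero(r["region"]);rect=cv2.minAreaRect(np.c_[xs,ys].astype(np.float32))
    b=cv2.boxPoints(rect);w=np.array([ray(c,(q[1],q[0]),.042) for q in b]);print(r["score"],np.round(w[:,:2],4).tolist(),w.mean(0)[:2])
E
```

```text
shift [ 0.003  -0.0035  0.1937] yaw -21.13 turn z -0.0093 tcp [0.5451 0.2895 0.2267] lane [-0.2538  0.0208  0.2267] tz [ 0.001 -0.001 -1.   ] F [-0.91  0.76 -0.48] q [-0.53  0.41 -0.    1.65  0.    1.08 -0.9 ] t 3.65 w 0.9960526951108225
[0.574 0.364 0.384]
0.96 [[0.3832, 0.3774], [0.461, 0.416], [0.4889, 0.369], [0.4103, 0.3262]] [0.43587573 0.37215532]
0.95 [[0.6334, 0.278], [0.7182, 0.2814], [0.7273, 0.2219], [0.6386, 0.2165]] [0.67937363 0.24943514]
0.94 [[0.3999, 0.2069], [0.4343, 0.2692], [0.4725, 0.2512], [0.4402, 0.1878]] [0.43672265 0.22876341]
0.91 [[0.5338, 0.3444], [0.5809, 0.3262], [0.5516, 0.2461], [0.501, 0.2656]] [0.541855   0.29556479]
0.24 [[0.617, 0.4249], [0.701, 0.3925], [0.6925, 0.3609], [0.6059, 0.3943]] [0.65410241 0.3931408 ]
```

View pics/w1.png

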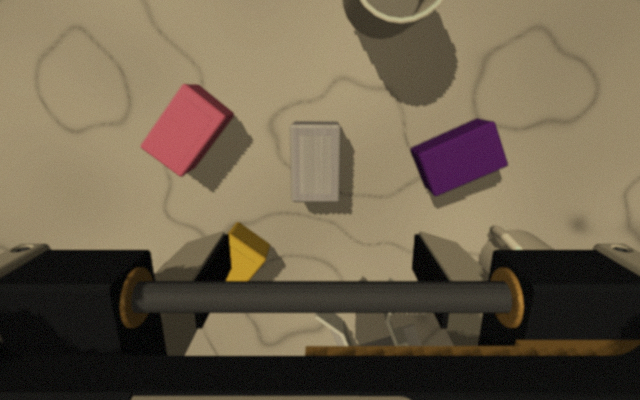

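The wrist view shows the grey tin at (161,315), lined up with the open fingers. Pink, purple and yellow sit well to the sides. I'll lower and grip the upper rim lightly.

{"fn": "apply_moves", "kwargs": {
  "moves": [
    [[0.002, -0.003, 0.032], [0, 0, -0.009], 1],
    [[0, 0, 0.032], [0, 0, 0], 1],
    [[0, 0, 0.032], [0, 0, 0], 1],
    [[0, 0, 0.032], [0, 0, 0], 1],
    [[0, 0, 0.032], [0, 0, 0], 1],
    [[0, 0, 0.032], [0, 0, 0], 1],
    [[0, 0, 0], [0, 0, 0], -1],
    [[0, 0, 0], [0, 0, 0], -1],
    [[0, 0, 0], [0, 0, 0], -1],
    [[0, 0, 0], [0, 0, 0], -1],
    [[0, 0, 0], [0, 0, 0], -1],
    [[0, 0, 0], [0, 0, 0], -1]
  ],
  "grip_force": 12
}}

```text
t: 4.75
tcp_pos: [0.542, 0.2968, 0.0369]
tcp_rot: [0.0, 0.82, 0.572, 0.002]
ft_force: [0.2, -0.3, -0.6]
grip_width: 0.615
grip_force: 0.0
```

```bash
python3 - <<'E'
from h import *
t=O+ux*(-.16); t[2]=.034
go(t,-.7)
E
```

```text
shift [-0.1011  0.0172  0.0026] yaw -20.25 turn z -0.3411 tcp [0.542  0.2968 0.0369] lane [-0.2611  0.0176  0.0369] tz [ 0.003  0.002 -1.   ] F [ 0.22 -0.31 -0.6 ] q [-0.54  0.64 -0.01  1.77  0.01  0.73 -0.91] t 4.75 w 0.6150446994093646
```

{"fn": "apply_moves", "kwargs": {
  "moves": [
    [[0, 0, 0.003], [0, 0, 0], 0.65],
    [[0, 0, 0], [0, 0, 0], 0.65],
    [[0, 0, 0], [0, 0, 0], -1],
    [[0, 0, 0], [0, 0, 0], -1],
    [[0, 0, 0], [0, 0, 0], -1],
    [[0, 0, 0], [0, 0, 0], -1],
    [[0, 0, 0], [0, 0, 0], -1],
    [[0, 0, 0], [0, 0, 0], -1],
    [[0, 0, 0], [0, 0, 0], -1]
  ]
}}

```text
t: 5.5
tcp_pos: [0.5409, 0.2959, 0.0317]
tcp_rot: [0.0, 0.82, 0.572, 0.0]
ft_force: [1.3, -0.4, -0.5]
grip_width: 0.543
grip_force: 12.0
```

```bash
python3 - <<'E'
from h import *
t=O+ux*(-.16); t[2]=.034
go(t,-.7)
E
```

```text
shift [-0.0999  0.018  -0.0023] yaw -20.25 turn z -0.3412 tcp [0.5409 0.2959 0.0317] lane [-0.2602  0.0165  0.0317] tz [ 0.  0. -1.] F [ 1.35 -0.36 -0.51] q [-0.54  0.65 -0.01  1.77  0.01  0.72 -0.91] t 5.5 w 0.5431124706713616
```

{"fn": "apply_moves", "kwargs": {
  "moves": [
    [[0, 0, -0.002], [0, 0, 0], -1],
    [[0, 0, 0], [0, 0, -0.085], -1],
    [[0, 0, 0], [0, 0, -0.085], -1],
    [[0, 0, 0], [0, 0, -0.085], -1],
    [[0, 0, 0], [0, 0, -0.086], -1],
    [[0, 0, 0], [0, 0, 0], -1],
    [[0, 0, 0], [0, 0, 0], -1]
  ]
}}

```text
t: 6.08
tcp_pos: [0.5403, 0.2958, 0.0334]
tcp_rot: [-0.0, 0.712, 0.702, -0.0]
ft_force: [0.7, 0.4, -1.7]
grip_width: 0.544
grip_force: 12.0
```

```bash
python3 - <<'E'
from h import *
t=O+ux*(-.155); t[2]=.034
go(t,-.7)
E
```

```text
shift [-0.105  -0.0156 -0.0005] yaw -0.86 turn z -0.0028 tcp [0.5403 0.2958 0.0334] lane [-0.26    0.0159  0.0334] tz [-0.001 -0.    -1.   ] F [ 0.72  0.38 -1.65] q [-0.47  0.65 -0.1   1.77  0.09  0.73 -0.63] t 6.0833 w 0.5440028394538896
```

Move in front of the flare, then check alignment with the pictures.

{"fn": "apply_moves", "kwargs": {
  "moves": [
    [[-0.015, -0.0022, 0], [0, 0, 0], -1],
    [[-0.015, -0.0022, 0], [0, 0, 0], -1],
    [[-0.015, -0.0022, 0], [0, 0, 0], -1],
    [[-0.015, -0.0022, 0], [0, 0, 0], -1],
    [[-0.015, -0.0022, 0], [0, 0, 0], -1],
    [[-0.015, -0.0023, 0], [0, 0, 0], -1],
    [[-0.015, -0.0023, 0], [0, 0, 0], -1],
    [[0, 0, 0], [0, 0, 0], -1],
    [[0, 0, 0], [0, 0, 0], -1]
  ]
}}

```text
t: 6.83
tcp_pos: [0.524, 0.1894, 0.0338]
tcp_rot: [0.0, 0.712, 0.702, -0.0]
ft_force: [0.7, 1.1, -3.5]
grip_width: 0.547
grip_force: 12.0
```

```bash
python3 - <<'E'
from h import *
t=O+ux*(-.062); t[2]=.034
go(t,-.7)
c=camera("top");
for n in("mouth","loader","gate_hinge","stop"):
    for r in place_of("top",n)[:1]: print(n,round(r["score"],2),lane(ray(c,r["position"])))
b=c["image"][170:260,230:430,::-1]; cv2.imwrite('pics/t2.png',cv2.resize(b,None,fx=4,fy=4,interpolation=cv2.INTER_CUBIC))
E
```

```text
shift [-0.0915 -0.0006 -0.0002] yaw -0.86 turn z -0.0028 tcp [0.524  0.1894 0.0338] lane [-0.1535  0.0009  0.0338] tz [ 0. -0. -1.] F [ 0.74  1.06 -3.53] q [-0.32  0.57 -0.1   1.92  0.09  0.65 -0.48] t 6.8333 w 0.5471847028825294
mouth 0.91 [-0.0485  0.0044  0.    ]
loader 0.96 [0.003  0.0092 0.    ]
gate_hinge 0.87 [0.0009 0.0439 0.    ]
stop 0.83 [ 0.2248  0.0033 -0.    ]
```

View pics/t2.png

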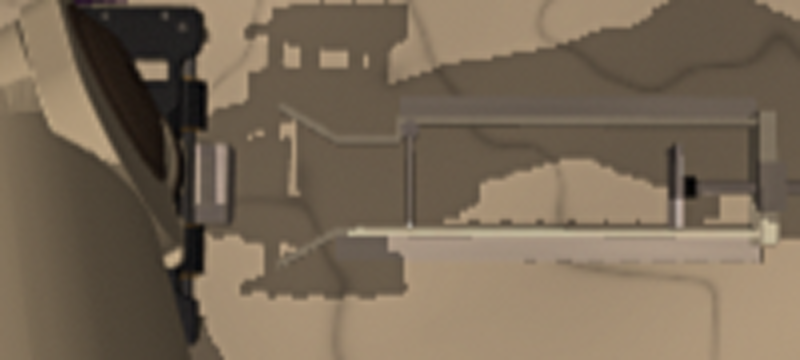

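The top view shows the tin in the gripper with its nose at about crop col 235. It is centred within about 1 mm on the entry channel (walls at crop rows 137 and 233). I'll slide it into the entry.

{"fn": "apply_moves", "kwargs": {
  "moves": [
    [[-0.0072, -0.0006, 0], [0, 0, -0.002], -1],
    [[-0.0072, 0, 0], [0, 0, 0], -1],
    [[-0.0072, 0, 0], [0, 0, 0], -1],
    [[-0.0072, 0, 0], [0, 0, 0], -1],
    [[-0.0072, 0, 0], [0, 0, 0], -1],
    [[-0.0072, 0, 0], [0, 0, 0], -1],
    [[-0.0072, 0, 0], [0, 0, 0], -1],
    [[0, 0, 0], [0, 0, 0], -1]
  ]
}}

```text
t: 7.75
tcp_pos: [0.5228, 0.1381, 0.0337]
tcp_rot: [0.0, 0.712, 0.702, -0.001]
ft_force: [-0.2, -0.5, -2.4]
grip_width: 0.544
grip_force: 12.0
```

{"fn": "apply_moves", "kwargs": {
  "moves": [
    [[-0.006, 0, 0], [0, 0, 0], -1],
    [[-0.006, 0, 0], [0, 0, 0], -1],
    [[-0.006, 0, 0], [0, 0, 0], -1],
    [[-0.006, 0, 0], [0, 0, 0], -1],
    [[-0.006, 0, 0], [0, 0, 0], -1],
    [[-0.006, 0, 0], [0, 0, 0], -1],
    [[0, 0, 0], [0, 0, 0], -1],
    [[0, 0, 0], [0, 0, 0], -1]
  ]
}}

```text
t: 8.42
tcp_pos: [0.5224, 0.1042, 0.0337]
tcp_rot: [-0.0, 0.711, 0.703, -0.0]
ft_force: [-0.6, -0.4, -2.3]
grip_width: 0.541
grip_force: 12.0
```

```bash
python3 - <<'E'
from h import *
t=O+ux*(-.067); t[2]=.034
go(t,-.7)
c=camera("top")
b=c["image"][170:260,230:430,::-1]; cv2.imwrite('pics/t3.png',cv2.resize(b,None,fx=4,fy=4,interpolation=cv2.INTER_CUBIC))
E
```

```text
shift [-0.0012 -0.0003 -0.0003] yaw -0.66 turn z 0.0008 tcp [0.5224 0.1042 0.0337] lane [-0.0682  0.0003  0.0337] tz [-0. -0. -1.] F [-0.61 -0.42 -2.34] q [-0.17  0.54 -0.1   1.98  0.09  0.62 -0.33] t 8.4167 w 0.5406663729350543
```

View pics/t3.png

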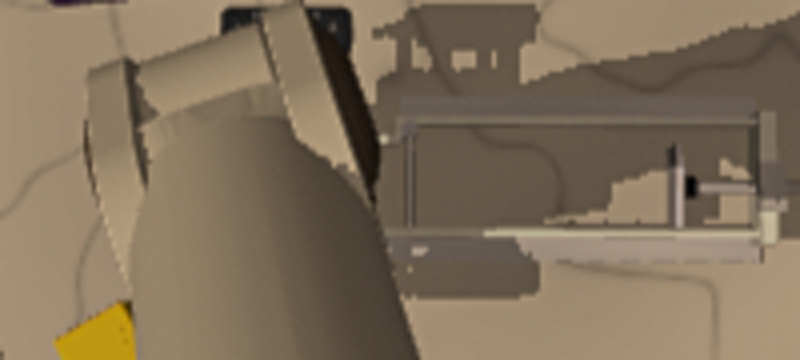

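The arm covers the tin, but there is no lateral force and the gate is still shut, so the tin sits in the entry. Next: release, rise, go back, close the fingers and lower behind the tail.

{"fn": "apply_moves", "kwargs": {
  "moves": [
    [[0, 0, 0.0015], [0, 0, 0], -1],
    [[0, 0, 0], [0, 0, 0], 0.5],
    [[0, 0, 0], [0, 0, 0], 0.5],
    [[0, 0, 0], [0, 0, 0], 0.5],
    [[0, 0, 0], [0, 0, 0], 0.5],
    [[0, 0, -0.02], [0, 0, 0], 0.5],
    [[0, 0, -0.03], [0, 0, 0], 0.5],
    [[0.02, 0, 0], [0, 0, 0], -1],
    [[0.02, 0, 0], [0, 0, 0], -1],
    [[0.018, 0, 0], [0, 0, 0], -1],
    [[0, 0, 0], [0, 0, 0], -1],
    [[0, 0, 0], [0, 0, 0], -1]
  ]
}}

```text
t: 9.47
tcp_pos: [0.5228, 0.1641, 0.0824]
tcp_rot: [-0.0, 0.71, 0.704, 0.0]
ft_force: [-0.7, -1.1, 0.0]
grip_width: 0.434
grip_force: 0.0
```

{"fn": "apply_moves", "kwargs": {
  "moves": [
    [[0, 0, 0], [0, 0, 0], -1],
    [[0, 0, 0], [0, 0, 0], -1],
    [[0, 0, 0], [0, 0, 0], -1],
    [[0, 0, 0], [0, 0, 0], -1],
    [[0, 0, 0], [0, 0, 0], -1]
  ]
}}

```text
t: 9.88
tcp_pos: [0.523, 0.1621, 0.0822]
tcp_rot: [0.0, 0.711, 0.703, -0.0]
ft_force: [-0.4, 0.5, 0.1]
grip_width: 0.072
grip_force: 0.0
```

```bash
python3 - <<'E'
from h import *
t=O+ux*(-.126); t[2]=.012
go(t,-.7)
c=camera("wrist");save(c,"w2")
E
```

```text
shift [-0.0001 -0.0003  0.0702] yaw -0.65 turn z 0.0008 tcp [0.523  0.1621 0.0822] lane [-0.1261  0.0003  0.0822] tz [-0. -0. -1.] F [-0.36  0.53  0.11] q [-0.26  0.48 -0.11  1.93  0.08  0.74 -0.43] t 9.8833 w 0.07156458898375984
```

View pics/w2.png

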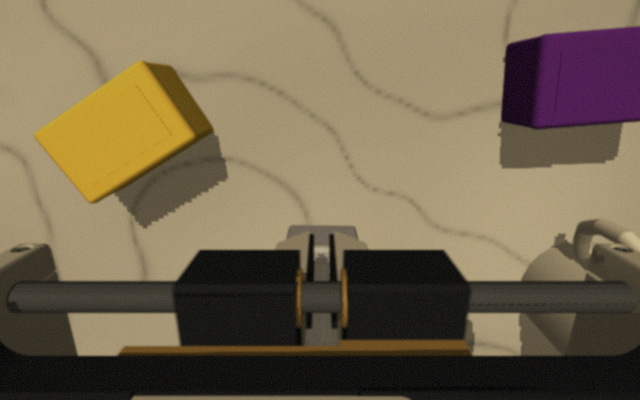

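```bash
python3 - <<'E'
from h import *
c=camera("wrist")
for p in((226,288),(226,357),(240,288),(238,357),(234,277),(234,366)): print(p,lane(ray(c,p,.042)))
c=camera("scene")
for r in regions_of("scene","tin"): print(round(r["score"],2),lane(ray(c,r["position"],.03)))
for r in place_of("scene","tin"): print(round(r["score"],2),lane(ray(c,r["position"])))
a=c["image"][130:290,230:430,::-1]; cv2.imwrite('pics/s2.png',cv2.resize(a,None,fx=3.7,fy=3.7,interpolation=cv2.INTER_CUBIC))
E
```

```text
(226, 288) [-0.1239 -0.0201  0.042 ]
(226, 357) [-0.1239  0.0224  0.042 ]
(240, 288) [-0.1144 -0.0203  0.042 ]
(238, 357) [-0.1159  0.0226  0.042 ]
(234, 277) [-0.1185 -0.027   0.042 ]
(234, 366) [-0.1186  0.0281  0.042 ]
0.97 [-0.3475 -0.0785  0.03  ]
0.82 [-0.1447 -0.1009  0.03  ]
0.76 [-0.1935  0.1634  0.03  ]
0.66 [-0.0665  0.0024  0.03  ]
0.88 [-0.3322 -0.0934  0.    ]
0.79 [-0.1845 -0.1151  0.    ]
0.73 [-0.2053  0.1567  0.    ]
0.65 [-0.0632  0.01    0.    ]
0.22 [-0.3763  0.136   0.    ]
```

View pics/s2.png

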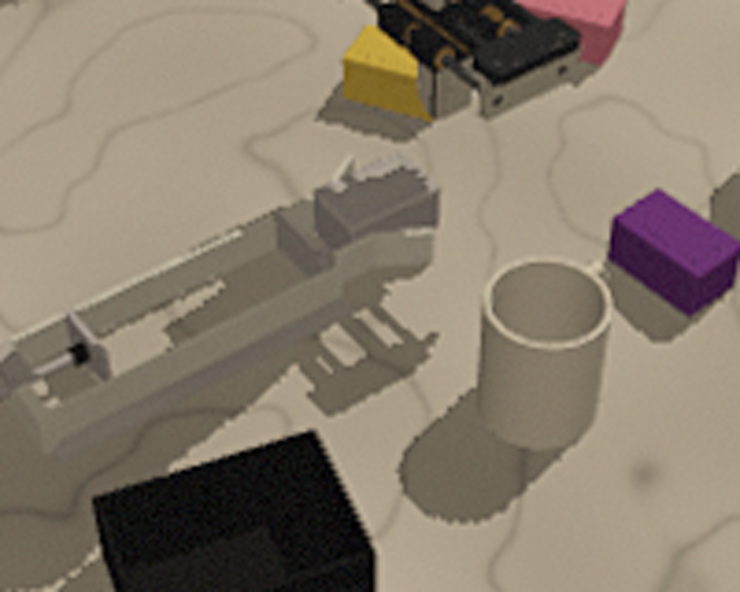

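The scene view shows the tin flat in the entry channel just ahead of the shut gate (crop (205,380)), and the bystanders are untouched. Now lower behind it, with an extra 4 mm of clearance.

{"fn": "apply_moves", "kwargs": {
  "moves": [
    [[0.004, 0, 0], [0, 0, 0], -1],
    [[0, 0, 0.02], [0, 0, 0], -1],
    [[0, 0, 0.02], [0, 0, 0], -1],
    [[0, 0, 0.02], [0, 0, 0], -1],
    [[0, 0, 0.01], [0, 0, 0], -1],
    [[0, 0, 0], [0, 0, 0], -1],
    [[0, 0, 0], [0, 0, 0], -1]
  ]
}}

```text
t: 10.72
tcp_pos: [0.5226, 0.167, 0.012]
tcp_rot: [-0.0, 0.711, 0.704, -0.0]
ft_force: [0.7, -0.0, 0.4]
grip_width: 0.002
grip_force: 0.0
```

{"fn": "apply_moves", "kwargs": {
  "moves": [
    [[-0.005, 0, 0], [0, 0, 0], -1],
    [[-0.005, 0, 0], [0, 0, 0], -1],
    [[-0.005, 0, 0], [0, 0, 0], -1],
    [[-0.005, 0, 0], [0, 0, 0], -1],
    [[-0.005, 0, 0], [0, 0, 0], -1],
    [[-0.005, 0, 0], [0, 0, 0], -1]
  ]
}}

```text
t: 11.22
tcp_pos: [0.5235, 0.1371, 0.013]
tcp_rot: [0.0, 0.711, 0.704, 0.001]
ft_force: [-0.7, 3.3, 1.7]
grip_width: 0.003
grip_force: 1.6
```

```bash
python3 - <<'E'
from h import *
t=O+ux*(-.05+0); t[2]=.012
go(t,-.7)
E
```

```text
shift [-0.0511 -0.0012  0.001 ] yaw -0.58 turn z 0.0022 tcp [0.5235 0.1371 0.013 ] lane [-0.1012  0.0011  0.013 ] tz [ 0.002  0.001 -1.   ] F [-0.75  3.28  1.67] q [-0.22  0.59 -0.1   1.97  0.1   0.59 -0.4 ] t 11.2167 w 0.0033087268457611947
```

{"fn": "apply_moves", "kwargs": {
  "moves": [
    [[-0.005, -0.001, 0], [0, 0, 0], -1],
    [[-0.005, 0, 0], [0, 0, 0], -1],
    [[-0.005, 0, 0], [0, 0, 0], -1],
    [[-0.005, 0, 0], [0, 0, 0], -1],
    [[-0.005, 0, 0], [0, 0, 0], -1],
    [[-0.005, 0, 0], [0, 0, 0], -1]
  ]
}}

```text
t: 11.72
tcp_pos: [0.5213, 0.1083, 0.0125]
tcp_rot: [-0.001, 0.71, 0.704, 0.001]
ft_force: [-1.3, 6.7, 4.3]
grip_width: 0.006
grip_force: 3.2
```

{"fn": "apply_moves", "kwargs": {
  "moves": [
    [[-0.005, 0, 0], [0, 0, 0], -1],
    [[-0.005, 0, 0], [0, 0, 0], -1],
    [[-0.005, 0, 0], [0, 0, 0], -1],
    [[-0.005, 0, 0], [0, 0, 0], -1],
    [[-0.005, 0, 0], [0, 0, 0], -1],
    [[-0.005, 0, 0], [0, 0, 0], -1],
    [[-0.005, 0, 0], [0, 0, 0], -1],
    [[-0.005, 0, 0], [0, 0, 0], -1]
  ]
}}

```text
t: 12.38
tcp_pos: [0.5207, 0.0661, 0.0121]
tcp_rot: [-0.0, 0.711, 0.703, -0.0]
ft_force: [-0.5, 4.1, 3.2]
grip_width: 0.005
grip_force: 1.9
```

```bash
python3 - <<'E'
from h import *
t=O+ux*(.06); t[2]=.012
go(t,-.7)
c=camera("top");save(c,"t4f")
b=c["image"][170:260,230:430,::-1]; cv2.imwrite('pics/t4.png',cv2.resize(b,None,fx=4,fy=4,interpolation=cv2.INTER_CUBIC))
E
```

```text
shift [-0.0901  0.0007  0.0001] yaw -0.61 turn z 0.0016 tcp [0.5207 0.0661 0.0121] lane [-0.0301 -0.0008  0.0121] tz [-0. -0. -1.] F [-0.53  4.07  3.21] q [-0.09  0.57 -0.1   2.    0.1   0.57 -0.28] t 12.3833 w 0.005483990932927125
```

View pics/t4.png

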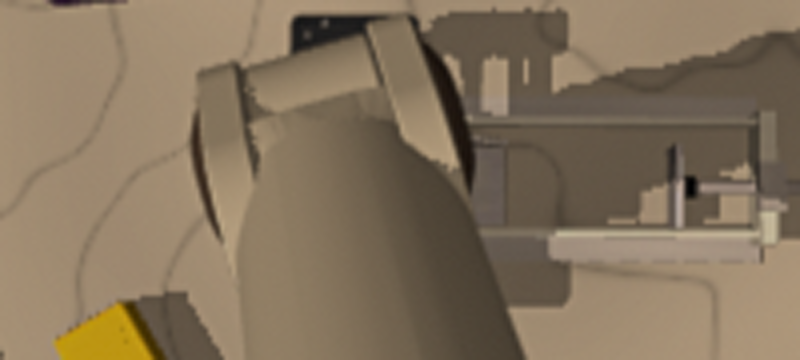

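The nose is through the gate at crop col 506 and aligned. The stop face is at about col 671, so roughly 100 mm of travel remains. I'll push 80 mm more, then feel for the stop.

{"fn": "apply_moves", "kwargs": {
  "moves": [
    [[-0.005, 0, 0], [0, 0, 0], -1],
    [[-0.005, 0, 0], [0, 0, 0], -1],
    [[-0.005, 0, 0], [0, 0, 0], -1],
    [[-0.005, 0, 0], [0, 0, 0], -1],
    [[-0.005, 0, 0], [0, 0, 0], -1],
    [[-0.005, 0, 0], [0, 0, 0], -1],
    [[-0.005, 0, 0], [0, 0, 0], -1],
    [[-0.005, 0, 0], [0, 0, 0], -1]
  ]
}}

```text
t: 13.1
tcp_pos: [0.5202, 0.026, 0.012]
tcp_rot: [-0.0, 0.711, 0.703, -0.0]
ft_force: [0.3, 1.6, 0.5]
grip_width: 0.006
grip_force: 1.0
```

{"fn": "apply_moves", "kwargs": {
  "moves": [
    [[-0.005, 0, 0], [0, 0, 0], -1],
    [[-0.005, 0, 0], [0, 0, 0], -1],
    [[-0.005, 0, 0], [0, 0, 0], -1],
    [[-0.005, 0, 0], [0, 0, 0], -1],
    [[-0.005, 0, 0], [0, 0, 0], -1],
    [[-0.005, 0, 0], [0, 0, 0], -1],
    [[-0.005, 0, 0], [0, 0, 0], -1],
    [[-0.004, 0, 0], [0, 0, 0], -1],
    [[-0.001, 0, 0], [0, 0, 0], -1],
    [[-0.001, 0, 0], [0, 0, 0], -1]
  ]
}}

```text
t: 13.93
tcp_pos: [0.5201, -0.0145, 0.0122]
tcp_rot: [-0.0, 0.711, 0.703, 0.0]
ft_force: [-0.9, 2.4, -0.3]
grip_width: 0.006
grip_force: 0.8
```

```bash
python3 - <<'E'
from h import *
t=O+ux*(.073); t[2]=.012
go(t,-.7)
c=camera("top");save(c,"t5f")
g=cv2.cvtColor(c["image"],cv2.COLOR_RGB2GRAY)
for r in(210,222): print([int(x) for x in g[r,375:405]])
E
```

```text
shift [-0.0225  0.0004  0.0002] yaw -0.63 turn z 0.0013 tcp [ 0.5201 -0.0145  0.0122] lane [ 0.0505 -0.0005  0.0122] tz [-0.  0. -1.] F [-0.89  2.36 -0.28] q [ 0.06  0.56 -0.11  2.02  0.11  0.57 -0.13] t 13.9333 w 0.005877478718980793
[94, 94, 91, 90, 89, 86, 83, 81, 78, 77, 76, 74, 73, 70, 69, 67, 81, 138, 142, 141, 151, 151, 150, 150, 152, 134, 85, 83, 87, 86]
[102, 99, 98, 95, 95, 94, 93, 91, 90, 88, 84, 81, 79, 77, 76, 75, 74, 73, 71, 69, 70, 70, 68, 67, 65, 78, 96, 91, 86, 86]
```

{"fn": "apply_moves", "kwargs": {
  "moves": [
    [[-0.002, 0, 0], [0, 0, 0], -1],
    [[-0.002, 0, 0], [0, 0, 0], -1],
    [[-0.002, 0, 0], [0, 0, 0], -1],
    [[-0.002, 0, 0], [0, 0, 0], -1],
    [[-0.002, 0, 0], [0, 0, 0], -1],
    [[-0.002, 0, 0], [0, 0, 0], -1],
    [[-0.002, 0, 0], [0, 0, 0], -1],
    [[-0.001, 0, 0], [0, 0, 0], -1]
  ]
}}

```text
t: 14.65
tcp_pos: [0.52, -0.0295, 0.0122]
tcp_rot: [0.0, 0.711, 0.703, 0.0]
ft_force: [-0.1, 1.2, 0.7]
grip_width: 0.003
grip_force: 1.1
```

{"fn": "apply_moves", "kwargs": {
  "moves": [
    [[-0.001, 0, 0], [0, 0, 0], -1],
    [[-0.001, 0, 0], [0, 0, 0], -1],
    [[0, 0, 0], [0, 0, 0], -1]
  ]
}}

```text
t: 14.9
tcp_pos: [0.52, -0.0314, 0.0123]
tcp_rot: [0.0, 0.711, 0.703, -0.0]
ft_force: [-0.4, 1.1, -0.4]
grip_width: 0.004
grip_force: 0.7
```

{"fn": "apply_moves", "kwargs": {
  "moves": [
    [[-0.001, 0, 0], [0, 0, 0], -1],
    [[-0.001, 0, 0], [0, 0, 0], -1],
    [[0, 0, 0], [0, 0, 0], -1]
  ]
}}

```text
t: 15.15
tcp_pos: [0.52, -0.0333, 0.0123]
tcp_rot: [0.0, 0.711, 0.703, 0.0]
ft_force: [-0.3, 2.1, 1.4]
grip_width: 0.011
grip_force: 0.9
```

{"fn": "apply_moves", "kwargs": {
  "moves": [
    [[-0.001, 0, 0], [0, 0, 0], -1],
    [[-0.001, 0, 0], [0, 0, 0], -1],
    [[0, 0, 0], [0, 0, 0], -1]
  ]
}}

```text
t: 15.4
tcp_pos: [0.52, -0.0356, 0.0122]
tcp_rot: [0.0, 0.711, 0.703, -0.0]
ft_force: [0.4, 1.8, -0.2]
grip_width: 0.003
grip_force: 0.7
```

{"fn": "apply_moves", "kwargs": {
  "moves": [
    [[-0.001, 0, 0], [0, 0, 0], -1],
    [[0, 0, 0], [0, 0, 0], -1]
  ]
}}

```text
t: 15.57
tcp_pos: [0.52, -0.0365, 0.0122]
tcp_rot: [0.0, 0.711, 0.703, 0.0]
ft_force: [-0.3, 0.4, -0.1]
grip_width: 0.004
grip_force: 0.6
```

{"fn": "apply_moves", "kwargs": {
  "moves": [
    [[-0.001, 0, 0], [0, 0, 0], -1],
    [[-0.001, 0, 0], [0, 0, 0], -1],
    [[0, 0, 0], [0, 0, 0], -1]
  ]
}}

```text
t: 15.82
tcp_pos: [0.5199, -0.0384, 0.0122]
tcp_rot: [0.0, 0.711, 0.703, 0.0]
ft_force: [0.2, 0.8, -0.2]
grip_width: 0.006
grip_force: 0.6
```

{"fn": "apply_moves", "kwargs": {
  "moves": [
    [[-0.001, 0, 0], [0, 0, 0], -1],
    [[0, 0, 0], [0, 0, 0], -1]
  ]
}}

```text
t: 15.98
tcp_pos: [0.52, -0.039, 0.0122]
tcp_rot: [0.0, 0.711, 0.703, 0.0]
ft_force: [0.6, 2.9, -0.0]
grip_width: 0.004
grip_force: 1.2
```

{"fn": "apply_moves", "kwargs": {
  "moves": [
    [[-0.001, 0, 0], [0, 0, 0], -1],
    [[0, 0, 0], [0, 0, 0], -1]
  ]
}}

```text
t: 16.15
tcp_pos: [0.52, -0.0396, 0.0123]
tcp_rot: [-0.0, 0.711, 0.704, 0.0]
ft_force: [0.1, 3.4, 1.5]
grip_width: 0.005
grip_force: 2.0
```

{"fn": "apply_moves", "kwargs": {
  "moves": [
    [[-0.001, 0, 0], [0, 0, 0], -1],
    [[-0.001, 0, 0], [0, 0, 0], -1],
    [[0, 0, 0], [0, 0, 0], -1]
  ]
}}

```text
t: 16.4
tcp_pos: [0.5201, -0.0408, 0.0123]
tcp_rot: [-0.0, 0.71, 0.704, 0.001]
ft_force: [0.1, 6.2, -0.4]
grip_width: 0.003
grip_force: 3.1
```

```bash
python3 - <<'E'
from h import *
for i in range(3):
    camera("top"); s=state(); print(np.round(s["ft_force"],2),np.round(s["tcp_pos"],4))
E
```

```text
[0.83 6.1  0.58] [ 0.5201 -0.0408  0.0122]
[-0.13  6.8   0.88] [ 0.5201 -0.0408  0.0123]
[0.31 6.53 0.52] [ 0.5201 -0.0408  0.0122]
```

{"fn": "apply_moves", "kwargs": {
  "moves": [
    [[0, 0, 0], [0, 0, 0], -1],
    [[0, 0, 0], [0, 0, 0], -1],
    [[0, 0, 0], [0, 0, 0], -1],
    [[0, 0, 0], [0, 0, 0], -1],
    [[0.001, 0, 0], [0, 0, 0], -1],
    [[0.001, 0, 0], [0, 0, 0], -1],
    [[0.001, 0, 0], [0, 0, 0], -1],
    [[0.001, 0, 0], [0, 0, 0], -1],
    [[0.001, 0, 0], [0, 0, 0], -1],
    [[0.001, 0, 0], [0, 0, 0], -1],
    [[0.001, 0, 0], [0, 0, 0], -1],
    [[0.001, 0, 0], [0, 0, 0], -1]
  ]
}}

```text
t: 17.55
tcp_pos: [0.5197, -0.0345, 0.0121]
tcp_rot: [-0.0, 0.711, 0.703, -0.0]
ft_force: [0.3, -0.6, -0.3]
grip_width: 0.002
grip_force: 0.0
```

{"fn": "apply_moves", "kwargs": {
  "moves": [
    [[0, 0, 0], [0, 0, 0], -1],
    [[0, 0, -0.008], [0, 0, 0], -1],
    [[0, 0, -0.01], [0, 0, 0], -1],
    [[0, 0, -0.01], [0, 0, 0], -1],
    [[0, 0, -0.015], [0, 0, 0], -1],
    [[0, 0, -0.03], [0, 0, 0], -1],
    [[0, 0, -0.03], [0, 0, 0], -1],
    [[0.03, 0, -0.02], [0, 0, 0], -1],
    [[0.04, 0, 0], [0, 0, 0], -1],
    [[0.04, 0, 0], [0, 0, 0], -1],
    [[0.04, 0, 0], [0, 0, 0], -1],
    [[0.04, 0, 0], [0, 0, 0], -1]
  ]
}}

```text
t: 18.55
tcp_pos: [0.5223, 0.1574, 0.1372]
tcp_rot: [0.001, 0.711, 0.703, 0.001]
ft_force: [0.8, 0.1, 0.3]
grip_width: 0.005
grip_force: 0.0
```

```bash
python3 - <<'E'
from h import *
s=state();print(s["t"],np.round(s["ft_force"],2),np.round(s["tcp_pos"],3))
c=camera("top")
b=c["image"][170:260,230:430,::-1]; cv2.imwrite('pics/t6.png',cv2.resize(b,None,fx=4,fy=4,interpolation=cv2.INTER_CUBIC))
E
```

```text
18.55 [0.83 0.05 0.34] [0.522 0.157 0.137]
```

View pics/t6.png

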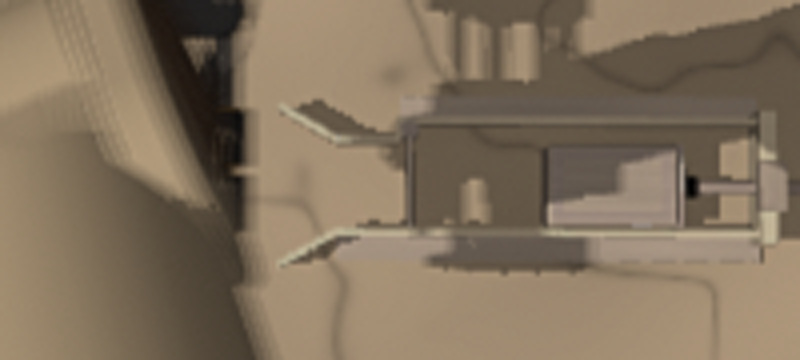

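The gate is shut (line at crop col 410), and the tin sits straight from col 546 to 680, against the plate at about col 682. I'll let it settle and hand in.

{"fn": "apply_moves", "kwargs": {
  "moves": [
    [[0, 0, 0], [0, 0, 0], -1],
    [[0, 0, 0], [0, 0, 0], -1],
    [[0, 0, 0], [0, 0, 0], -1],
    [[0, 0, 0], [0, 0, 0], -1],
    [[0, 0, 0], [0, 0, 0], -1],
    [[0, 0, 0], [0, 0, 0], -1],
    [[0, 0, 0], [0, 0, 0], -1],
    [[0, 0, 0], [0, 0, 0], -1],
    [[0, 0, 0], [0, 0, 0], -1],
    [[0, 0, 0], [0, 0, 0], -1]
  ]
}}

```text
t: 19.43
tcp_pos: [0.5219, 0.1557, 0.1351]
tcp_rot: [-0.0, 0.711, 0.703, -0.0]
ft_force: [-0.0, -0.3, -0.4]
grip_width: 0.005
grip_force: 0.0
```

```bash
python3 -c "
from plant import hand_in; print(hand_in())"
```

```text
the job is handed in; nothing more can be done
None
```

I pushed the tea tin through the gate, pressed it on the stop plate with about 6.5 N at the wrist, withdrew and handed in at about 19 s; the last picture shows the gate shut and the tin at the plate, but I couldn't measure the remaining contact force and no verdict came back.

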